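# Let the drained cutting board down off its wedge

### The arm

A 7-joint arm with a two-finger parallel gripper is mounted at the origin on the work surface. World frame = base frame: x ahead of the robot, y to its left, z up, the work surface at z = 0. Lengths are in m, angles in rad, forces in N, time in s.
With the tool pointing down it reaches from about 0.425 to 0.925 m from the base axis. Payload 6.8 kg.
Tool frame: the origin (TCP) lies at the very end of the fingers, on their centre line; the grasp point (between the pads) lies 19 mm behind it (bot.grip_depth is the distance from the TCP to the grasp point, in m); z points along the fingers, y is the direction in which the jaws open and shut (so a half turn about z gives the same grasp; the last joint's range is limited). The gripper opens to 85 mm and grips with 20 to 120 N. Pads are 22 mm wide; open, the fingers measure 114 mm over their backs; the gripper's body (76 mm by 85 mm) begins 54 mm behind the grasp point. The pads swing forward as they close: fully open they stand 13 mm farther back than shut.
Start: joints at [-1.408, 0.477, 0.022, 1.555, -0.011, 1.109, -0.083], TCP at [0.181, 0.65, 0.231] pointing down, gripper open.
Joint ranges: [-2.96, 2.96], [-0.34, 2.1], [-1.41, 1.46], [0.24, 2.44], [-1.37, 4.51], [0.17, 1.92], [-2.96, 2.96]. Speed limits (rad/s): [2.39, 2.39, 3.14, 3.14, 3.14, 3.14, 3.14].

### API

Orientations are given as a unit quaternion [w, x, y, z].
In Python, from station import bot gives the robot as it stands.
- The arm moves only by the tool step_arm, never from a script. Its argument "increments" is a list of rows, each a list of 7 numbers: the shift along the world's x, y, z in m, then the turn, a rotation vector about the world's x, y, z in degrees, then the gripper command: -1 is fully open, 1 is shut, values between are in proportion. In form: [[dx, dy, dz, rx, ry, rz, fingers], ...]. A call has 1 to 10 rows; each row is the pose to reach, as a shift and turn from the pose commanded when the call began; what a row does not reach only later rows make up. A row lasts 1/12 s, in which the tool goes at most 41.7 mm and 7.16 degrees, less where a joint would pass 70% of its speed; a pose out of reach is approached as far as the arm can. A call with a gripper value outside its range is refused whole. The fingers move at their own pace and stop on an object; "force" is the grip in N (left out, the last holds). Time passes only in rows, so rows that repeat a pose let the fingers close. It gives the time, the measured TCP pose, the force and the opening at its end, in the units of the state.
- bot.get_obs(): the state, without advancing time (a new reading comes with each control period).
- bot.read_camera(name): name is "side" or "top" or "wrist"; returns a dict with "color" (420x560x3 uint8, red, green, blue), "intrinsics" (3x3 intrinsics, pixels), "extrinsics" (4x4, takes a point from camera to world coordinates). Camera axes: x right, y up, looking along -z (the intrinsics and any distortion apply to the point x, -y, -z); pixel columns grow to the right and rows downward; lengths in m; the calibration is good to about 2 mm. A picture is of the moment at which its call begins. There is no depth.
- bot.hand_in(): hands the job in, once; it reports no verdict.
Trained networks look in the newest picture that a camera, given by its name, has taken for a name from the list of things; names that differ only in an ending like _2 or _b are one class to them, and where a whole thing is asked for, a point or a joint stands for the part that bears it (a point fixed in the world has none). Each returns a list of dicts, best first, with "conf" (0 to 1); they miss things now and then, are a little off and sometimes report something else, mostly with a low value. They report only what shows in the picture. A call takes as long as a camera call. They do not tell look-alikes from the thing itself.
- bot.recognise(thing, camera): "location" ([column, row] as shares, 0 to 1, of the picture: columns of its width, rows of its height, amid what is visible of it).
- bot.place_of(thing, camera): "location" ([column, row] as shares, 0 to 1, of the picture: columns of its width, rows of its height: a listed point, or the origin of a listed thing).
The state is a dict: "t": time; "q": joint angles; "joint_vel": joint speeds; "joint_torque": joint torques, N m; "eef_pos": TCP position; "tool_rot": TCP orientation; "contact_force": force on the tool from outside, world axes, zero at the start; "torque": the same for the moment, N m; "gripper_width": opening from 0.0 (shut) to 1.0 (fully open).
Only numpy, scipy, OpenCV 4.12 (cv2) and the standard library are available. Lean on these libraries where they do the work, as an engineer would, in place of code of your own. Each camera call takes 0.05 s, during which the arm holds its last target.

### The job

The rinsed cutting board has drained, and it is wanted flat again for the next fish. Work the wedge back out from under the board's raised end so that the heavy board comes down gently and lies flat in its place on the drain tray, without lifting it, dropping it or dragging it along, then lay the wedge in the empty steel pan and let go. Leave the knife, the fish scaler and the spray bottle where they are.

Things in the scene. Friction and masses are not known exactly. Their poses are not given: they have to be found in the camera images.
- tray: Steel drain tray, fixed: a sheet 540 mm long (x) by 260 wide (y), its floor 6 mm above the table. Origin: centre of underside; z up; +x to the end where the wedge is. Sides (y = +-126 mm, middle 380 mm) and low end (x = -188 mm) turned up to 20 mm above the table; no lip at +x. A fixed bow handle of 10 mm rod stands across each end (x = +-260 mm), uprights at y = +-105 mm.
- handle_mid (a point): Middle of the tray's +x handle rod (10 mm thick), 51 mm above the table; 40 mm clear under it above the tray floor, so the wedge passes beneath. Board edge to rod: 75 mm free. Fingers straddling the wedge in that gap can draw it only 30 to 40 mm before they meet the rod; then they must let go, go back and take it anew. Once its thick end is out past the rod it can be taken there.
- board: White plastic cutting board, loose, 360 mm (x) by 240 (y) by 30 thick, about 2.5 kg. Origin: centre of underside; x to its raised end, z out of its top. At the start its -x lower edge stands on the tray floor and its +x lower edge bears on the wedge, 24 mm above that floor (tilt 0.067 rad). It follows the wedge down by itself. Flat, its origin is 6 mm above the table and near the tray's x = 0.
- board_edge (a point): Middle of the board's lower +x edge, the edge that bears on the wedge: 30 mm above the table at the start, 6 mm when the board is flat; about 180 mm from the tray's origin along its x. The end face above it is 30 mm high.
- wedge: Black rubber wedge, loose, 85 g, 110 mm long (x) by 40 wide (y), upright sides. Origin: centre of underside; z up. Thin end (x = -55 mm) 3 mm high, thick end (x = +55) 32 mm high, even slope. Stands on the tray floor, x along the tray's x within 0.04 rad; 30 mm of the thick end stick out from under the board; drawn 80 mm out it is free. Drawing it takes about 6 to 16 N.
- pan: Empty shallow steel pan, fixed to the table, 250 mm (x) by 240 mm (y) outside, 40 mm high, walls and floor 4 mm thick (the lip at the rim stands out 12 mm further). Origin: centre of the underside; z up.
- knife: Chef's knife lying flat, loose, 300 mm long, 16 mm high, not to be moved. Origin: under the middle of its black handle; x points to the blade's tip.
- spray: White spray bottle, loose, 84 mm wide, 200 mm high, not to be moved. Origin: centre of its base.
- scaler: Fish scaler lying flat, loose: wooden handle and a flat brass head, 220 mm long, 18 mm high, not to be moved. Origin: under its handle; x points to the head.
Mind the look-alikes: they are no part of the job. Several things have the shape of the wedge; the one meant has the colours described above.

How it is judged:
On the way:
1. The board has come down and lies flat (angle between board's own z axis and vertical below 0.012 rad), for 0.2 s.
At the end, for the whole second after the job is handed in: The board lies flat on the tray's floor (within 0.012 rad, its underside's centre less than 10 mm above the table), within 15 mm along the tray of where it stood, and the wedge lies at rest within the pan's walls, on its floor (its origin less than 30 mm above the table) (angle between board's own z axis and vertical below 0.012 rad and x of board in the frame of tray between -0.015 and 0.015 m and z of board in the frame of tray below 0.01 m and linear speed of each of board, wedge below 0.02 m/s and x of wedge in the frame of pan between -0.115 and 0.115 m and y of wedge in the frame of pan between -0.11 and 0.11 m and z of wedge in the frame of pan below 0.03 m); the robot touches nothing.
It fails at once if The board was dropped (it turned faster than 1.5 rad/s, as in a fall of a centimetre or more) (angular speed of board above 1.5 rad/s).
It fails at once if The board's raised edge was lifted more than 10 mm above where it stood (height (world z) of board_edge above 0.04 m).
It fails at once if The board was dragged or pushed more than 25 mm along the tray (not (x of board in the frame of tray between -0.025 and 0.025 m)).
It fails at once if A bystander was moved by more than 30 mm or tipped (distance of any of knife, spray, scaler from where it was at the start of the episode above 0.03 m or angle between any of knife, spray, scaler's own z axis and vertical above 0.3 rad).
It also fails if it takes over 69 s, if anything falls off the work surface, if the arm or the gripper's body presses on something with over 40 N, if the wrist force passes 120 N, or if a joint passes its speed limit or range.

## Working session

There is one attempt and no reset: what is moved stays moved. The work goes in short steps, Python scripts to look and compute and a tool call to move; the robot and the scene stay as the last step left them, time stands still between calls to the robot, and variables do not carry over. Pictures are saved under pics/ and viewed, and the job is handed in when it is done.

Besides the shell and the picture viewer there is one more tool, called after "Emit:" as name(argument=value, ...), one argument or row to a line, values as JSON. step_arm: Moves the arm, as the interface text tells. Its arguments: {"type":"object","properties":{"increments":{"type":"array","items":{"type":"array","items":{"type":"number"}}},"force":{"type":"number"}},"required":["increments"]}

```bash
mkdir -p pics; ls; cat > h.py <<'E'
import numpy as np, cv2
from station import bot
def snap(cam,name):
    r=bot.read_camera(cam); cv2.imwrite(f'pics/{name}.png',r['color'][:,:,::-1]); return r
def ray(r,u,v):
    K=np.array(r['intrinsics']);E=np.array(r['extrinsics'])
    d=np.linalg.inv(K)@[u,v,1]; d=np.array([d[0],-d[1],-d[2]])
    return E[:3,3],E[:3,:3]@d
def onz(r,u,v,z):
    o,d=ray(r,u,v); return o+d*(z-o[2])/d[2]
def proj(r,p):
    K=np.array(r['intrinsics']);E=np.array(r['extrinsics'])
    c=E[:3,:3].T@(np.array(p)-E[:3,3]); c=np.array([c[0],-c[1],-c[2]]); q=K@c; return q[:2]/q[2]
E
python3 - <<'E'
from h import *
for c in ['top','side','wrist']:
    r=snap(c,c+'0')
    print(c,np.round(r['intrinsics'],1).tolist(),np.round(r['extrinsics'],3).tolist())
    for t in ['wedge','board','board_edge','handle_mid','pan','tray','knife','spray','scaler']:
        for k in bot.place_of(t,c)[:4]:
            u,v=k['location'][0]*560,k['location'][1]*420
            z={'board_edge':.03,'handle_mid':.051,'wedge':.006,'board':.018}.get(t,0)
            print(t,round(k['conf'],2),round(u),round(v),np.round(onz(r,u,v,z),3))
print({k:np.round(v,3).tolist() for k,v in bot.get_obs().items()}, bot.grip_depth)
E
```

```text
pics
top [[408.8, 0.0, 283.8], [0.0, 408.8, 217.1], [0.0, 0.0, 1.0]] [[0.018, 0.997, -0.073, 0.481], [-1.0, 0.019, 0.015, 0.086], [0.016, 0.073, 0.997, 1.199], [0.0, 0.0, 0.0, 1.0]]
wedge 0.96 273 205 [0.604 0.1   0.006]
wedge 0.71 392 307 [ 0.313 -0.25   0.006]
wedge 0.67 274 290 [0.358 0.094 0.006]
wedge 0.51 354 233 [ 0.528 -0.139  0.006]
board 0.95 404 222 [ 0.561 -0.283  0.018]
board_edge 0.6 347 225 [ 0.547 -0.113  0.03 ]
handle_mid 0.55 322 229 [ 0.535 -0.04   0.051]
pan 0.6 166 253 [0.459 0.409 0.   ]
knife 0.9 244 145 [0.782 0.19  0.   ]
knife 0.17 165 254 [0.457 0.412 0.   ]
spray 0.94 193 172 [0.699 0.339 0.   ]
scaler 0.94 338 136 [ 0.815 -0.088  0.   ]
scaler 0.48 354 234 [ 0.522 -0.14   0.   ]
side [[395.1, 0.0, 269.4], [0.0, 395.1, 217.3], [0.0, 0.0, 1.0]] [[0.714, 0.48, -0.51, 0.117], [-0.699, 0.508, -0.502, -0.372], [0.018, 0.715, 0.699, 0.677], [0.0, 0.0, 0.0, 1.0]]
wedge 0.7 193 278 [0.363 0.089 0.006]
wedge 0.57 272 222 [0.599 0.094 0.006]
board 0.68 405 336 [ 0.561 -0.292  0.018]
board_edge 0.91 327 280 [ 0.546 -0.116  0.03 ]
handle_mid 0.87 296 255 [ 0.536 -0.038  0.051]
pan 0.58 148 187 [0.457 0.415 0.   ]
knife 0.65 294 178 [0.765 0.178 0.   ]
spray 0.97 242 162 [0.713 0.331 0.   ]
scaler 0.62 386 221 [ 0.81  -0.091  0.   ]
wrist [[377.2, 0.0, 272.7], [0.0, 377.2, 206.0], [0.0, 0.0, 1.0]] [[0.267, -0.91, -0.316, 0.099], [0.964, 0.252, 0.088, 0.674], [-0.0, -0.328, 0.945, 0.373], [0.0, 0.0, 0.0, 1.0]]
{'t': 1.5, 'q': [-1.408, 0.477, 0.022, 1.555, -0.012, 1.109, -0.083], 'joint_vel': [-0.001, -0.001, 0.001, 0.001, -0.001, 0.002, 0.0], 'joint_torque': [0.0, -59.633, 1.607, -28.153, 0.012, 0.002, -0.0], 'eef_pos': [0.181, 0.65, 0.231], 'tool_rot': [-0.0, 0.135, 0.991, -0.0], 'contact_force': [-0.801, -0.388, -0.114], 'torque': [0.017, 0.024, 0.011], 'gripper_width': 0.999} 0.0187
```

View pics/top0.png

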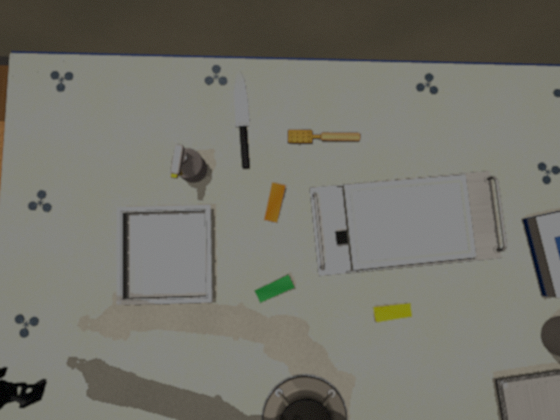

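View pics/side0.png

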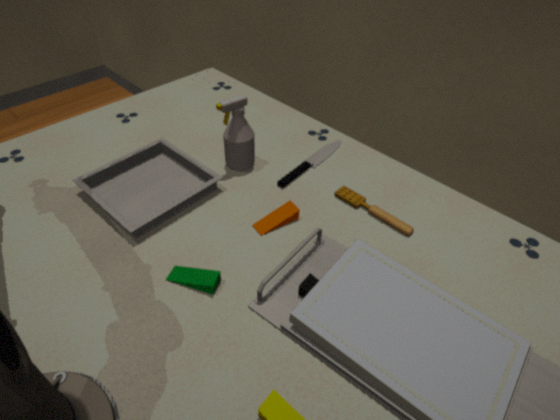

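```bash
python3 - <<'E'
import cv2
a=cv2.imread('pics/top0.png')[180:290,300:460]; b=cv2.imread('pics/side0.png')[220:320,250:400]
cv2.imwrite('pics/c1.png',cv2.resize(a,None,fx=5,fy=5,interpolation=cv2.INTER_CUBIC))
cv2.imwrite('pics/c2.png',cv2.resize(b,None,fx=5,fy=5,interpolation=cv2.INTER_CUBIC))
E
```

```text
(no output)
```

View pics/c1.png

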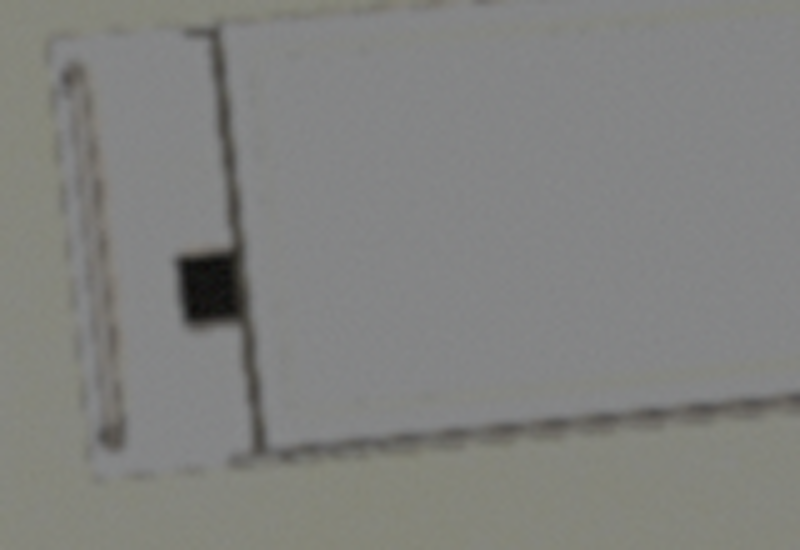

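View pics/c2.png

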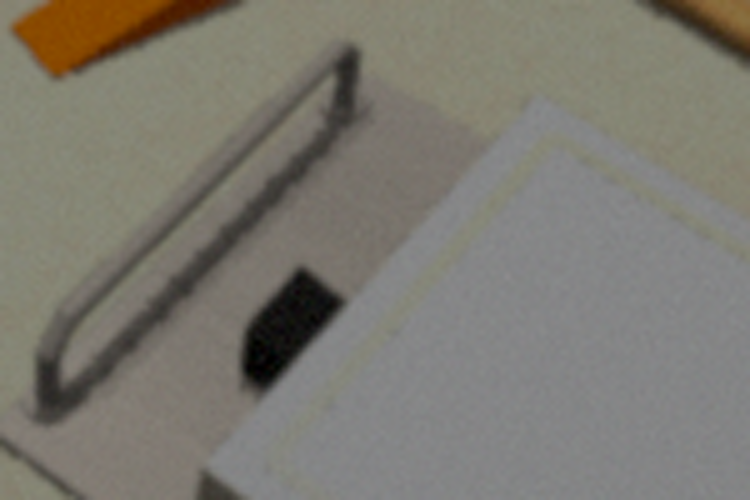

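```bash
python3 - <<'E'
from h import *
r=bot.read_camera('top'); s=bot.read_camera('side')
P=lambda x,y,z:onz(r,300+x/5,180+y/5,z)
S=lambda x,y,z:onz(s,250+x/5,220+y/5,z)
a,b=P(74,75,.048),P(113,437,.048); print('rod',a,b,(a+b)/2)
d=(a-b)[:2]; d/=np.linalg.norm(d); print('tray y dir?',d)
a=[P(216,30,.066),P(258,450,.066)];print('board top edge',a, a[0]-a[1])
w=[P(180,258,.038),P(186,325,.038),P(244,318,.033),P(240,250,.033)]
print('wedge',np.round(w,4).tolist())
w=[S(302,267,.038),S(250,340,.038),S(340,300,.033)]
print('wedge side',np.round(w,4).tolist())
print('rod side',S(345,42,.051),S(55,330,.051))
print('pan corners',[np.round(onz(r,u,v,.04),3).tolist() for u,v in [(120,209),(211,207),(212,302),(122,303)]])
for c in ['top','side']:
  for t in ['wedge','handle_mid','board_edge','board']: print(c,t,[(round(k['conf'],2),np.round(np.array(k['location'])*[560,420])) for k in bot.recognise(t,c)])
E
```

```text
rod [ 0.6303567  -0.01817515  0.048     ] [ 0.42647928 -0.04252829  0.048     ] [ 0.52841799 -0.03035172  0.048     ]
tray y dir? [0.99294131 0.11860676]
board top edge [array([ 0.65497811, -0.09592383,  0.066     ]), array([ 0.42154389, -0.12079843,  0.066     ])] [0.23343422 0.0248746  0.        ]
wedge [[0.5279, -0.0808, 0.038], [0.4899, -0.0845, 0.038], [0.4945, -0.1184, 0.033], [0.5333, -0.1159, 0.033]]
wedge side [[0.5295, -0.0854, 0.038], [0.4878, -0.095, 0.038], [0.5313, -0.1048, 0.033]]
rod side [ 0.62861363 -0.02191751  0.051     ] [ 0.4292612  -0.04562985  0.051     ]
pan corners [[0.581, 0.532, 0.04], [0.591, 0.276, 0.04], [0.325, 0.265, 0.04], [0.318, 0.515, 0.04]]
top wedge [(0.77, array([274., 204.])), (0.64, array([390., 311.])), (0.63, array([274., 288.])), (0.57, array([342., 236.]))]
top handle_mid [(0.9, array([348., 224.]))]
top board_edge [(0.61, array([407., 219.]))]
top board [(0.74, array([406., 225.]))]
side wedge [(0.9, array([279., 412.])), (0.84, array([199., 278.])), (0.74, array([307., 281.])), (0.72, array([277., 217.])), (0.17, array([330., 352.]))]
side handle_mid [(0.84, array([329., 352.]))]
side board_edge [(0.7, array([413., 339.]))]
side board [(0.6, array([410., 339.]))]
```

Black (342,237) in the top picture is the wedge: it is under the board's raised end. Orange (273,203), green (274,289) and yellow (392,312) are look-alikes. The enlarged crops confirm it. I'll move in.

Emit:
step_arm(
  increments=[
    [0.27,-0.37,0,0,0,-68,-1],
    [0.27,-0.37,0,0,0,-68,-1],
    [0.27,-0.37,0,0,0,-68,-1],
    [0.27,-0.37,0,0,0,-68,-1],
    [0.27,-0.37,0,0,0,-68,-1],
    [0.27,-0.37,0,0,0,-68,-1],
    [0.27,-0.37,0,0,0,-68,-1],
    [0.27,-0.37,0,0,0,-68,-1],
    [0.27,-0.37,0,0,0,-68,-1],
    [0.27,-0.37,0,0,0,-68,-1],
  ],
  force=60,
)

```text
t: 2.83
eef_pos: [0.4271, 0.3122, 0.2317]
tool_rot: [-0.0, 0.668, 0.744, 0.0]
contact_force: [-0.4, 0.5, -0.5]
gripper_width: 1.0
```

Emit:
step_arm(
  increments=[
    [0.08,-0.4,-0.08,0,0,0,-1],
    [0.08,-0.4,-0.08,0,0,0,-1],
    [0.08,-0.4,-0.08,0,0,0,-1],
    [0.08,-0.4,-0.08,0,0,0,-1],
    [0.08,-0.4,-0.08,0,0,0,-1],
    [0.08,-0.4,-0.08,0,0,0,-1],
    [0.08,-0.4,-0.08,0,0,0,-1],
    [0.08,-0.4,-0.08,0,0,0,-1],
    [0.08,-0.4,-0.08,0,0,0,-1],
    [0.08,-0.4,-0.08,0,0,0,-1],
  ],
)

```text
t: 3.67
eef_pos: [0.5065, -0.0881, 0.1513]
tool_rot: [0.0, 0.666, 0.746, 0.0]
contact_force: [0.4, 1.0, -0.6]
gripper_width: 1.0
```

```bash
python3 - <<'E'
from h import *
r=snap('wrist','w1'); o=bot.get_obs(); print(o['eef_pos'],o['tool_rot'],o['t'])
for t in ['wedge','board_edge','handle_mid']:
  for k in bot.place_of(t,'wrist')[:3]:
    u,v=k['location'][0]*560,k['location'][1]*420
    print(t,round(k['conf'],2),round(u),round(v),np.round(onz(r,u,v,{'board_edge':.03,'handle_mid':.051,'wedge':.006}[t]),4))
im=cv2.imread('pics/w1.png')
E
```

```text
[ 0.50647945 -0.09757906  0.15086665] [ 0.00246281  0.66960286  0.74271411 -0.0013029 ] 3.7167
wedge 0.87 31 328 [ 0.3042 -0.2431  0.006 ]
board_edge 0.65 316 229 [ 0.5424 -0.1086  0.03  ]
handle_mid 0.86 318 125 [ 0.5292 -0.0294  0.051 ]
```

View pics/w1.png

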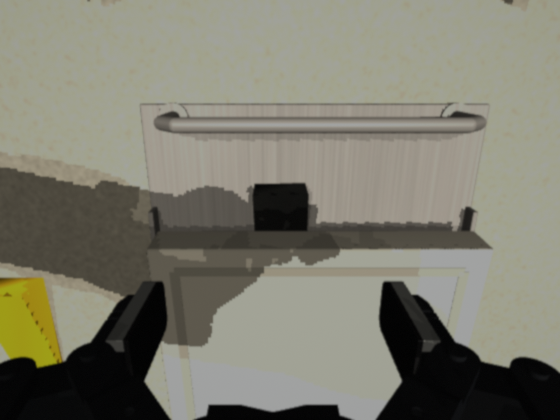

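```bash
python3 - <<'E'
from h import *
r=snap('wrist','w2'); o=bot.get_obs(); print(o['eef_pos'],o['tool_rot'],o['t'])
import pickle; pickle.dump(r,open('w2.pkl','wb'))
c=cv2.imread('pics/w2.png')[90:260,190:400]
c=cv2.convertScaleAbs(c,alpha=1.6,beta=20)
cv2.imwrite('pics/w2c.png',cv2.resize(c,(798,646)[:2],interpolation=cv2.INTER_CUBIC)[:600])
E
```

```text
[ 0.5061726  -0.08583745  0.15126795] [-1.94157166e-04  6.66136568e-01  7.45829760e-01  6.53669775e-05] 3.9167
```

View pics/w2c.png

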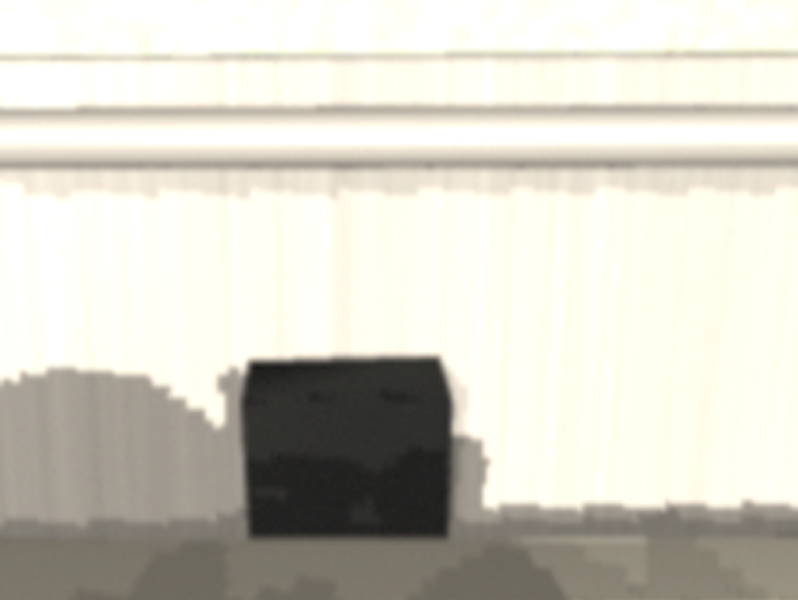

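```bash
python3 - <<'E'
from h import *
import pickle; r=pickle.load(open('w2.pkl','rb'))
P=lambda x,y,z:np.round(onz(r,190+x/3.8,90+y/3.8,z),4)
for p in [(249,362,.006),(438,357,.006),(243,397,.038),(450,394,.038),(250,535,.03),(448,535,.03),(0,137,.051),(798,137,.051),(0,164,.047),(798,164,.047)]: print(p,P(*p))
E=np.array(r['extrinsics']);print(E[:3,3], E[:3,0])
o=bot.get_obs(); 
E
```

```text
(249, 362, 0.006) [ 0.4925 -0.086   0.006 ]
(438, 357, 0.006) [ 0.5314 -0.0806  0.006 ]
(243, 397, 0.038) [ 0.4925 -0.0836  0.038 ]
(450, 394, 0.038) [ 0.5308 -0.0788  0.038 ]
(250, 535, 0.03) [ 0.4965 -0.1146  0.03  ]
(448, 535, 0.03) [ 0.5356 -0.1103  0.03  ]
(0, 137, 0.051) [ 0.4482 -0.0387  0.051 ]
(798, 137, 0.051) [ 0.5804 -0.0241  0.051 ]
(0, 164, 0.047) [ 0.4476 -0.0439  0.047 ]
(798, 164, 0.047) [ 0.5828 -0.0289  0.047 ]
[ 0.49701484 -0.00247877  0.29327386] [ 9.93936335e-01  1.09956332e-01 -4.07951627e-04]
```

Emit:
step_arm(
  increments=[
    [0.007,-0.008,-0.03,0,0,0.5,-1],
    [0.007,-0.008,-0.06,0,0,0.5,-1],
    [0.007,-0.008,-0.085,0,0,0.5,-0.7],
    [0.007,-0.008,-0.1,0,0,0.5,-0.4],
    [0.007,-0.008,-0.1,0,0,0.5,-0.4],
    [0.007,-0.008,-0.1,0,0,0.5,-0.4],
    [0.007,-0.008,-0.1,0,0,0.5,-0.4],
  ],
)

```text
t: 4.5
eef_pos: [0.5141, -0.0931, 0.0524]
tool_rot: [0.001, 0.662, 0.749, 0.001]
contact_force: [0.6, -0.2, 0.2]
gripper_width: 0.695
```

```bash
python3 - <<'E'
from h import *
o=bot.get_obs(); print(o['eef_pos'],o['gripper_width'],o['contact_force'])
r=snap('wrist','w3'); o=bot.get_obs(); print(o['eef_pos'],o['tool_rot'],o['t'])
E
```

```text
[ 0.51410875 -0.09313937  0.05241208] 0.6953044282618713 [ 0.5997455  -0.20792309  0.22421696]
[ 0.51433409 -0.09341229  0.05267037] [0.00081943 0.6622017  0.74932463 0.00090924] 4.55
```

View pics/w3.png

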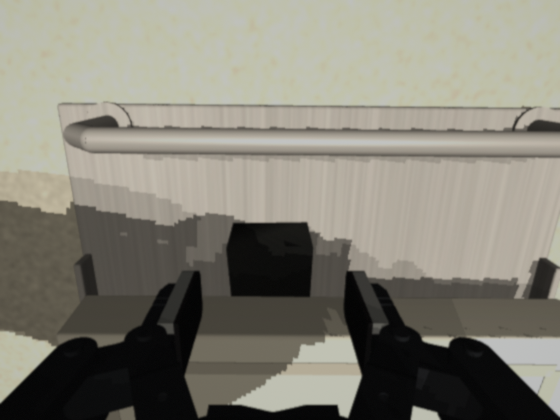

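Emit:
step_arm(
  increments=[
    [0,0,-0.015,0,0,0,-0.4],
    [0,0,-0.028,0,0,0,-0.4],
    [0,0,-0.036,0,0,0,-0.4],
    [0,0,-0.041,0,0,0,-0.4],
    [0,0,-0.041,0,0,0,-0.4],
    [0,0,-0.041,0,0,0,-0.4],
  ],
)

```text
t: 5.05
eef_pos: [0.5135, -0.0942, 0.0108]
tool_rot: [0.0, 0.663, 0.749, 0.0]
contact_force: [-0.4, 0.1, -0.7]
gripper_width: 0.703
```

```bash
python3 - <<'E'
from h import *
o=bot.get_obs(); print(o['eef_pos'],o['gripper_width'],o['contact_force'])
r=snap('wrist','w4')
E
```

```text
[ 0.51348829 -0.0941997   0.01076033] 0.7032388161256219 [-0.36818489  0.07348338 -0.70076587]
```

View pics/w4.png

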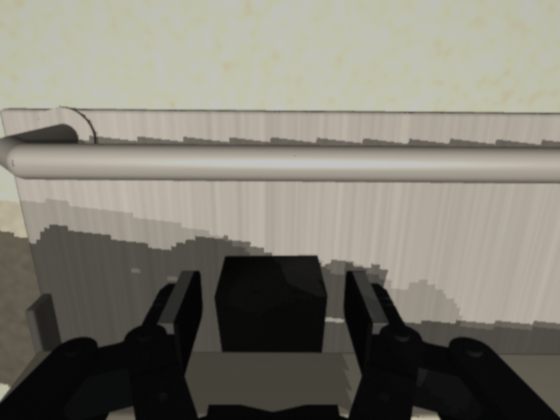

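Emit:
step_arm(
  increments=[
    [0,0,0,0,0,0,0],
    [0,0,0,0,0,0,0.5],
    [0,0,0,0,0,0,0.5],
    [0,0,0,0,0,0,0.5],
    [0,0,0,0,0,0,0.5],
    [0,0,0,0,0,0,0.5],
  ],
  force=60,
)

```text
t: 5.6
eef_pos: [0.5134, -0.0942, 0.0111]
tool_rot: [0.0, 0.663, 0.749, 0.0]
contact_force: [-1.3, 0.3, 6.9]
gripper_width: 0.454
```

Emit:
step_arm(
  increments=[
    [-0.0005,0.004,0,0,0,0,0.5],
    [-0.001,0.008,0,0,0,0,0.5],
    [-0.0015,0.012,0,0,0,0,0.5],
    [-0.0018,0.015,0,0,0,0,0.5],
    [-0.0018,0.015,0,0,0,0,0.5],
  ],
)

```text
t: 6.02
eef_pos: [0.5124, -0.0815, 0.0111]
tool_rot: [0.002, 0.663, 0.748, -0.0]
contact_force: [0.7, -6.6, 2.2]
gripper_width: 0.455
```

```bash
python3 - <<'E'
from h import *
o=bot.get_obs(); print(o['eef_pos'],o['gripper_width'],o['contact_force'])
r=snap('wrist','w5')
E
```

```text
[ 0.5124349  -0.08151367  0.01112322] 0.4553184418286351 [ 0.73566014 -6.57270828  2.23647439]
```

View pics/w5.png

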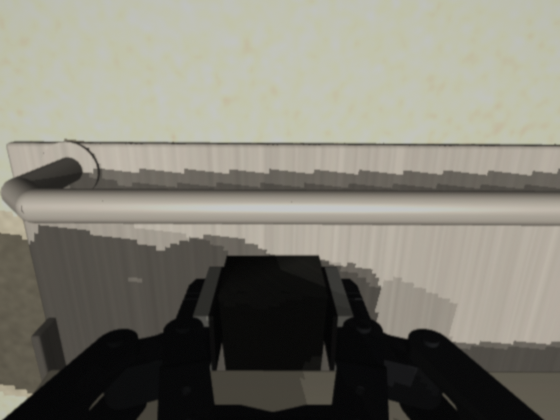

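Emit:
step_arm(
  increments=[
    [-0.0005,0.004,0,0,0,0,0.5],
    [-0.001,0.008,0,0,0,0,0.5],
    [-0.0015,0.012,0,0,0,0,0.5],
    [-0.002,0.016,0,0,0,0,0.5],
    [-0.0025,0.02,0,0,0,0,0.5],
    [-0.0025,0.02,0,0,0,0,0.5],
  ],
)

```text
t: 6.57
eef_pos: [0.5099, -0.0614, 0.0111]
tool_rot: [0.002, 0.663, 0.748, -0.0]
contact_force: [1.2, -6.9, 2.4]
gripper_width: 0.45
```

```bash
python3 - <<'E'
from h import *
o=bot.get_obs(); print(o['eef_pos'],o['gripper_width'],o['contact_force'])
r=snap('wrist','w6');r=snap('side','s6')
E
```

```text
[ 0.5098912  -0.06144048  0.01113249] 0.4502620669461871 [ 1.17393429 -6.8694038   2.43594863]
```

View pics/w6.png

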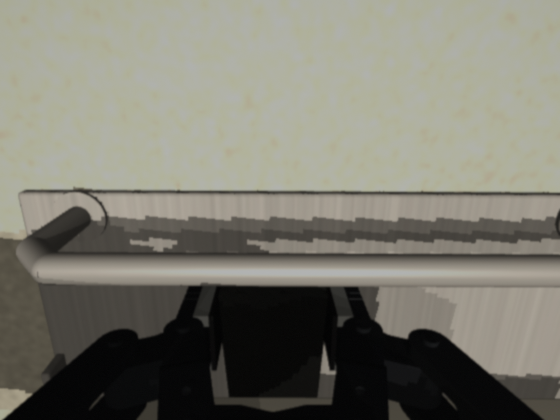

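View pics/s6.png

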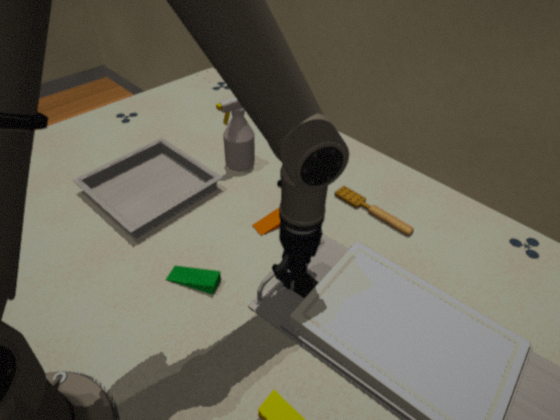

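Emit:
step_arm(
  increments=[
    [-0.0005,0.003,0,0,0,0,0.5],
    [-0.0008,0.006,0,0,0,0,0.5],
    [-0.001,0.008,0,0,0,0,0.5],
    [-0.001,0.008,0,0,0,0,0.5],
    [-0.001,0.008,0,0,0,0,0.5],
  ],
)

```text
t: 7.08
eef_pos: [0.5089, -0.0539, 0.0111]
tool_rot: [0.002, 0.664, 0.748, -0.0]
contact_force: [1.7, -6.9, 3.6]
gripper_width: 0.449
```

Emit:
step_arm(
  increments=[
    [0,0,0,0,0,0,0],
    [0,0,0,0,0,0,-0.4],
    [0,0,0,0,0,0,-0.4],
    [0,0,0,0,0,0,-0.4],
    [0.001,-0.01,0,0,0,0,-0.4],
    [0.002,-0.02,0,0,0,0,-0.4],
    [0.003,-0.03,-0.001,0,0,0,-0.4],
    [0.0045,-0.038,-0.002,0,0,0,-0.4],
    [0.0045,-0.038,-0.002,0,0,0,-0.4],
    [0.0045,-0.038,-0.002,0,0,0,-0.4],
  ],
)

```text
t: 7.92
eef_pos: [0.5123, -0.0902, 0.0082]
tool_rot: [-0.0, 0.663, 0.748, -0.0]
contact_force: [-0.7, 0.1, 0.6]
gripper_width: 0.702
```

```bash
python3 - <<'E'
from h import *
o=bot.get_obs(); print(o['eef_pos'],o['gripper_width'],o['contact_force'])
r=snap('wrist','w7')
E
```

```text
[ 0.51226869 -0.09023649  0.00820556] 0.7015951985068427 [-0.68211147  0.11678651  0.61274557]
```

View pics/w7.png

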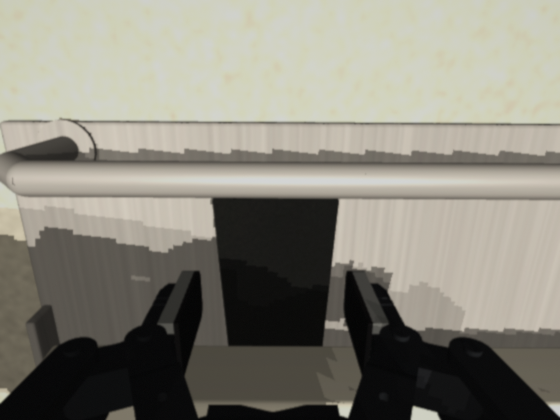

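Emit:
step_arm(
  increments=[
    [0,0,0,0,0,0,0],
    [0,0,0,0,0,0,0.5],
    [0,0,0,0,0,0,0.5],
    [0,0,0,0,0,0,0.5],
    [0,0,0,0,0,0,0.5],
    [0,0,0,0,0,0,0.5],
  ],
)

```text
t: 8.47
eef_pos: [0.5128, -0.0886, 0.0087]
tool_rot: [0.0, 0.662, 0.749, 0.0]
contact_force: [0.0, 0.6, 5.5]
gripper_width: 0.449
```

Emit:
step_arm(
  increments=[
    [-0.0005,0.004,0,0,0,0,0.5],
    [-0.001,0.008,0,0,0,0,0.5],
    [-0.0015,0.012,0,0,0,0,0.5],
    [-0.002,0.016,0,0,0,0,0.5],
    [-0.0023,0.02,0,0,0,0,0.5],
    [-0.0028,0.024,0,0,0,0,0.5],
    [-0.0033,0.028,0,0,0,0,0.5],
    [-0.0036,0.032,0,0,0,0,0.5],
    [-0.004,0.036,0,0,0,0,0.5],
    [-0.004,0.036,0,0,0,0,0.5],
  ],
)

```text
t: 9.3
eef_pos: [0.5089, -0.0554, 0.0087]
tool_rot: [0.002, 0.663, 0.748, -0.001]
contact_force: [0.2, -7.3, 2.9]
gripper_width: 0.449
```

```bash
python3 - <<'E'
from h import *
o=bot.get_obs(); print(o['eef_pos'],o['gripper_width'],o['contact_force'])
r=snap('wrist','w8')
E
```

```text
[ 0.5089425  -0.05544087  0.00867792] 0.4494253173878179 [ 0.21263611 -7.275271    2.86523987]
```

View pics/w8.png

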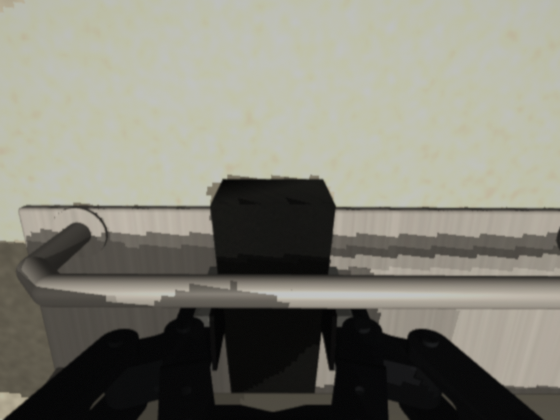

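Emit:
step_arm(
  increments=[
    [-0.0003,0.002,0,0,0,0,0.5],
    [-0.0004,0.0035,0,0,0,0,0.5],
    [-0.0004,0.0035,0,0,0,0,0.5],
    [-0.0004,0.0035,0,0,0,0,0],
    [-0.0004,0.0035,0,0,0,0,-0.4],
    [-0.0004,0.0035,0,0,0,0,-0.4],
    [-0.0004,0.0035,0,0,0,0,-0.4],
    [-0.0004,0.0035,0,0,0,0,-0.4],
  ],
)

```text
t: 10.02
eef_pos: [0.5084, -0.0496, 0.0084]
tool_rot: [0.0, 0.663, 0.749, 0.0]
contact_force: [1.1, -2.8, 0.7]
gripper_width: 0.702
```

Emit:
step_arm(
  increments=[
    [0,-0.004,0.01,0,0,0,-0.4],
    [0,-0.004,0.04,0,0,0,-0.4],
    [0,-0.004,0.075,0,0,0,-0.4],
    [-0.002,0.02,0.08,0,0,0,-0.4],
    [-0.004,0.04,0.08,0,0,0,-0.4],
    [-0.0045,0.04,0.08,0,0,0,-0.4],
    [-0.0045,0.04,0.08,0,0,0,-0.4],
  ],
)

```text
t: 10.6
eef_pos: [0.503, -0.0079, 0.0888]
tool_rot: [-0.001, 0.661, 0.75, 0.0]
contact_force: [-0.5, -0.8, 0.1]
gripper_width: 0.699
```

```bash
python3 - <<'E'
from h import *
o=bot.get_obs(); print(o['eef_pos'],o['gripper_width'],o['contact_force'])
r=snap('wrist','w9')
import pickle; pickle.dump(r,open('w9.pkl','wb'))
E
```

```text
[ 0.50298922 -0.00789054  0.08875962] 0.6994730737601496 [-0.49590499 -0.75990923  0.0570839 ]
```

View pics/w9.png

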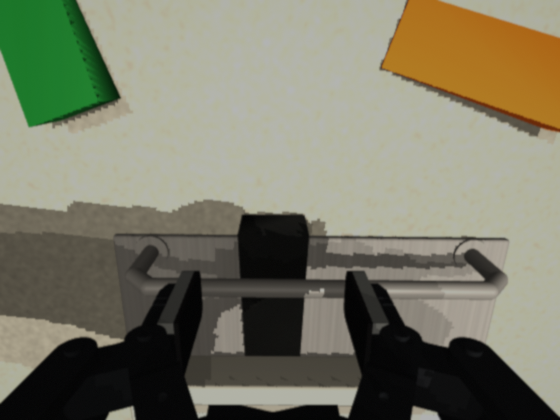

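```bash
python3 - <<'E'
from h import *
import pickle; r=pickle.load(open('w9.pkl','rb'))
P=lambda x,y,z:np.round(onz(r,x,y,z),4)
for p in [(243,215,.006),(304,214,.006),(240,234,.038),(308,234,.038),(274,280,.052),(274,288,.055)]: print(p,P(*p))
E
```

```text
(243, 215, 0.006) [ 0.4844 -0.0088  0.006 ]
(304, 214, 0.006) [ 0.5228 -0.0033  0.006 ]
(240, 234, 0.038) [ 0.485  -0.0081  0.038 ]
(308, 234, 0.038) [ 0.5225 -0.0033  0.038 ]
(274, 280, 0.052) [ 0.5064 -0.0264  0.052 ]
(274, 288, 0.055) [ 0.5068 -0.0295  0.055 ]
```

Emit:
step_arm(
  increments=[
    [0.001,-0.0035,-0.02,0,0,0,-0.4],
    [0.001,-0.0035,-0.05,0,0,0,-0.4],
    [0.001,-0.0035,-0.07,0,0,0,-0.4],
    [0.001,-0.0035,-0.078,0,0,0,-0.4],
    [0.001,-0.0035,-0.078,0,0,0,-0.4],
    [0.001,-0.0035,-0.078,0,0,0,0],
    [0.001,-0.0035,-0.078,0,0,0,0.5],
    [0.001,-0.0035,-0.078,0,0,0,0.5],
    [0.001,-0.0035,-0.078,0,0,0,0.5],
    [0.001,-0.0035,-0.078,0,0,0,0.5],
  ],
)

```text
t: 11.48
eef_pos: [0.505, -0.0137, 0.0114]
tool_rot: [0.001, 0.663, 0.749, 0.001]
contact_force: [-2.7, -2.0, 7.8]
gripper_width: 0.456
```

```bash
python3 - <<'E'
from h import *
o=bot.get_obs(); print(o['eef_pos'],o['gripper_width'],o['contact_force'])
r=snap('wrist','w10')
E
```

```text
[ 0.50498978 -0.01366198  0.01144495] 0.45590024037309085 [-2.69855015 -2.03270732  7.84306576]
```

View pics/w10.png

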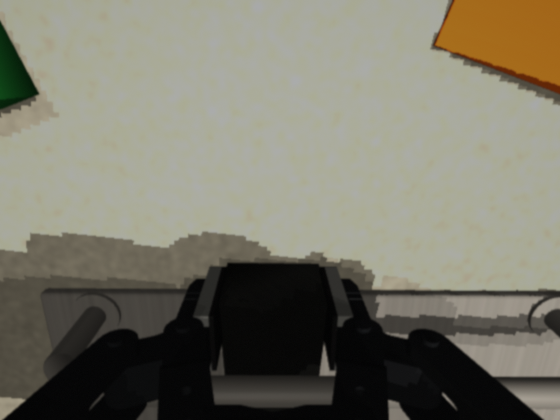

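Emit:
step_arm(
  increments=[
    [-0.0005,0.004,0,0,0,0,0.5],
    [-0.001,0.008,0,0,0,0,0.5],
    [-0.0015,0.012,0,0,0,0,0.5],
    [-0.002,0.016,0,0,0,0,0.5],
    [-0.0024,0.02,0,0,0,0,0.5],
    [-0.003,0.025,0,0,0,0,0.5],
    [-0.0036,0.03,0,0,0,0,0.5],
    [-0.0036,0.03,0,0,0,0,0.5],
  ],
)

```text
t: 12.2
eef_pos: [0.5019, 0.0182, 0.0111]
tool_rot: [0.001, 0.662, 0.749, 0.001]
contact_force: [-0.8, -0.1, 8.1]
gripper_width: 0.454
```

Emit:
step_arm(
  increments=[
    [-0.001,0.01,0,0,0,0,0.5],
    [-0.0024,0.02,0,0,0,0,0.5],
    [-0.0036,0.03,0,0,0,0,0.5],
    [-0.0048,0.04,0,0,0,0,0.5],
    [-0.006,0.05,0,0,0,0,0.5],
    [-0.0072,0.06,0,0,0,0,0.5],
    [-0.0084,0.07,0,0,0,0,0.5],
    [-0.0096,0.08,0,0,0,0,0.5],
    [-0.01,0.085,0.003,0,0,0,0.5],
    [-0.01,0.085,0.003,0,0,0,0.5],
  ],
)

```text
t: 13.03
eef_pos: [0.4905, 0.1041, 0.0133]
tool_rot: [-0.001, 0.662, 0.75, 0.0]
contact_force: [-0.2, -0.4, -0.6]
gripper_width: 0.456
```

```bash
python3 - <<'E'
from h import *
o=bot.get_obs(); print(o['eef_pos'],o['gripper_width'],o['contact_force'])
r=snap('side','s11');snap('top','t11')
E
```

```text
[0.49048155 0.10408261 0.01333475] 0.45624782432889716 [-0.16461783 -0.44967473 -0.6164847 ]
```

View pics/s11.png

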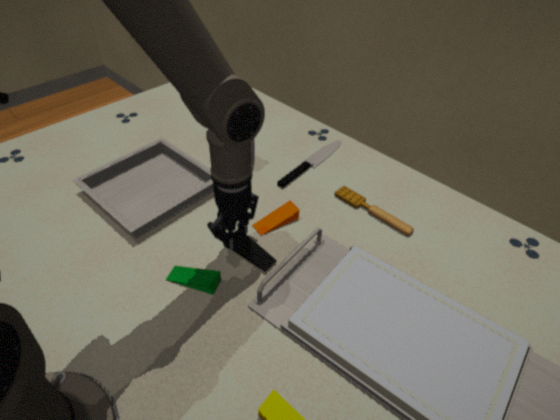

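View pics/t11.png

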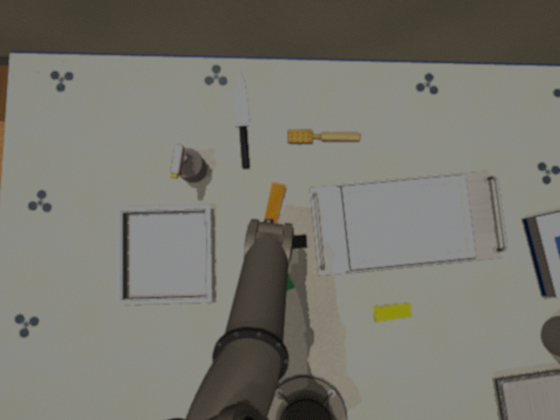

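Emit:
step_arm(
  increments=[
    [0,0.01,0.035,0,0,0,0.5],
    [0,0.02,0.075,0,0,0,0.5],
    [0,0.03,0.115,0,0,0,0.5],
    [-0.005,0.06,0.13,0,0,0,0.5],
    [-0.01,0.1,0.13,0,0,0,0.5],
    [-0.015,0.14,0.13,0,0,0,0.5],
    [-0.02,0.18,0.13,0,0,0,0.5],
    [-0.025,0.22,0.13,0,0,0,0.5],
    [-0.03,0.26,0.13,0,0,0,0.5],
    [-0.035,0.3,0.13,0,0,0,0.5],
  ],
)

```text
t: 13.97
eef_pos: [0.4556, 0.4028, 0.1433]
tool_rot: [-0.0, 0.663, 0.748, -0.0]
contact_force: [1.3, -0.2, -1.1]
gripper_width: 0.454
```

Emit:
step_arm(
  increments=[
    [0,0.02,0,0,0,0,0.5],
    [-0.002,0.035,0,0,0,0,0.5],
    [-0.002,0.035,0,0,0,0,0.5],
    [-0.002,0.035,0,0,0,0,0.5],
  ],
)

```text
t: 14.3
eef_pos: [0.4542, 0.4353, 0.1429]
tool_rot: [0.0, 0.663, 0.749, -0.001]
contact_force: [0.4, -0.1, -1.1]
gripper_width: 0.455
```

```bash
python3 - <<'E'
from h import *
o=bot.get_obs(); print(o['eef_pos'],o['tool_rot'],o['gripper_width'],o['contact_force'])
r=snap('wrist','w12');snap('side','s12')
for t in ['pan']:
  for c in ['wrist','side']: print([(k['conf'],np.array(k['location'])*[560,420],onz(r,k['location'][0]*560,k['location'][1]*420,0)) for k in bot.place_of(t,c)])
E
```

```text
[0.45424175 0.43533585 0.14290481] [ 4.77131772e-04  6.63069464e-01  7.48557429e-01 -6.58617873e-04] 0.45473749143333925 [ 0.4296659  -0.10976976 -1.11074677]
[(0.88, array([272.384, 221.886]), array([0.45763689, 0.40816984, 0.        ]))]
[(0.9, array([146.496, 187.194]), array([0.35581574, 0.4252774 , 0.        ]))]
```

View pics/w12.png

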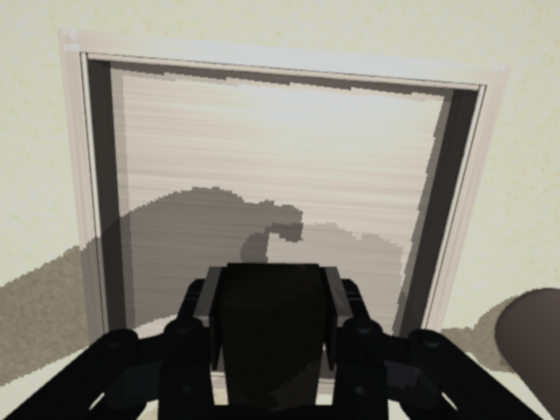

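View pics/s12.png

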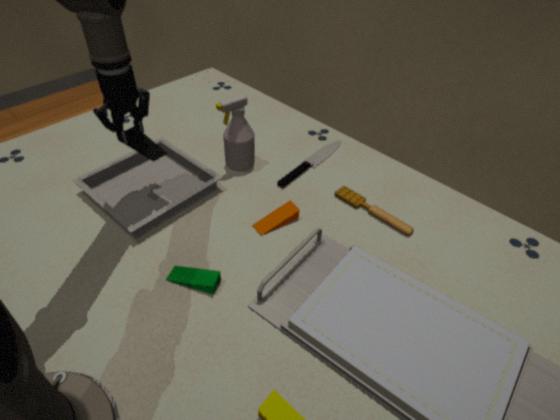

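Emit:
step_arm(
  increments=[
    [0,0.017,-0.03,0,0,0,0.5],
    [0,0.017,-0.06,0,0,0,0.5],
    [0,0.017,-0.09,0,0,0,0.5],
    [0,0.017,-0.11,0,0,0,0.5],
    [0,0.017,-0.12,0,0,0,0.5],
    [0,0.017,-0.127,0,0,0,0.5],
    [0,0.017,-0.131,0,0,0,0.5],
    [0,0.017,-0.131,0,0,0,0.5],
    [0,0.017,-0.131,0,0,0,0.5],
  ],
)

```text
t: 15.25
eef_pos: [0.4547, 0.4542, 0.0135]
tool_rot: [0.0, 0.663, 0.749, 0.001]
contact_force: [0.0, -0.2, -1.1]
gripper_width: 0.454
```

```bash
python3 - <<'E'
from h import *
o=bot.get_obs(); print(o['eef_pos'],o['gripper_width'],o['contact_force'])
r=snap('wrist','w13')
E
```

```text
[0.45465722 0.45418125 0.01346404] 0.4535504744561151 [ 0.02355472 -0.15255622 -1.05929376]
```

View pics/w13.png

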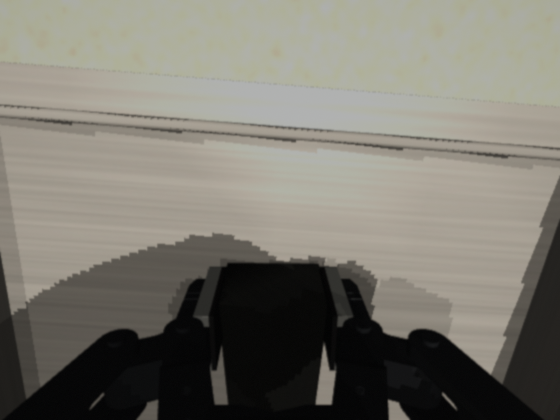

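Inside the pan, 3 to 4 mm above its floor. I'll lower until it touches, then open and retreat.

Emit:
step_arm(
  increments=[
    [0,0,-0.0015,0,0,0,0.5],
    [0,0,-0.003,0,0,0,0.5],
    [0,0,-0.0035,0,0,0,0.5],
    [0,0,-0.0035,0,0,0,0.5],
    [0,0,-0.0035,0,0,0,0],
    [0,0,-0.003,0,0,0,-0.5],
    [0,0,-0.003,0,0,0,-0.5],
    [0,0,-0.003,0,0,0,-0.5],
    [0,0,-0.003,0,0,0,-0.5],
  ],
)

```text
t: 16.05
eef_pos: [0.4539, 0.4538, 0.0092]
tool_rot: [0.0, 0.663, 0.749, -0.0]
contact_force: [0.3, -0.2, -0.2]
gripper_width: 0.749
```

Emit:
step_arm(
  increments=[
    [0,0,0.01,0,0,0,-0.5],
    [0,0,0.03,0,0,0,-0.5],
    [0,0,0.06,0,0,0,-0.5],
    [0,0,0.1,0,0,0,-0.5],
    [0,0,0.14,0,0,0,-0.5],
    [0,0,0.18,0,0,0,-0.5],
    [0,0,0.2,0,0,0,-0.5],
    [0,0,0.2,0,0,0,-0.5],
  ],
)

```text
t: 16.72
eef_pos: [0.4566, 0.4556, 0.2161]
tool_rot: [-0.0, 0.663, 0.749, 0.005]
contact_force: [0.7, -0.0, -0.1]
gripper_width: 0.749
```

```bash
python3 - <<'E'
from h import *
o=bot.get_obs(); print(o['eef_pos'],o['gripper_width'],o['contact_force'],o['t'])
snap('wrist','w14');snap('side','s14');r=snap('top','t14')
for t,z in [('board',.006),('board_edge',.006),('wedge',.004),('knife',0),('scaler',0),('spray',0)]:
  print(t,[(round(k['conf'],2),np.round(onz(r,k['location'][0]*560,k['location'][1]*420,z),3)) for k in bot.place_of(t,'top')])
E
```

```text
[0.45656994 0.45555227 0.21605759] 0.7494562325858436 [ 0.66568749 -0.04377364 -0.13848959] 16.7167
board [(0.59, array([ 0.55 , -0.293,  0.006]))]
board_edge [(0.74, array([ 0.551, -0.111,  0.006]))]
wedge [(0.93, array([0.607, 0.1  , 0.004])), (0.91, array([ 0.298, -0.241,  0.004])), (0.82, array([0.357, 0.096, 0.004])), (0.71, array([0.463, 0.409, 0.004])), (0.2, array([0.78 , 0.196, 0.004]))]
knife [(0.72, array([0.779, 0.187, 0.   ]))]
scaler [(0.92, array([ 0.82 , -0.081,  0.   ]))]
spray [(0.73, array([0.701, 0.349, 0.   ]))]
```

View pics/w14.png

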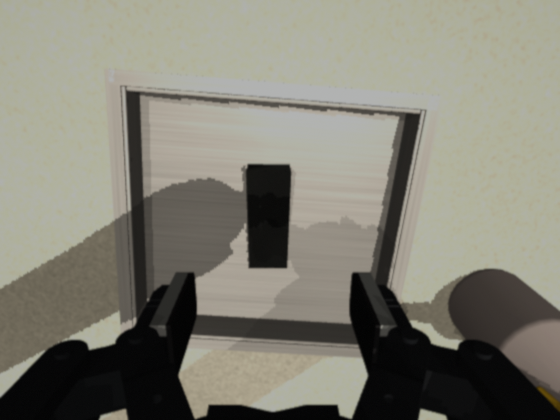

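View pics/s14.png

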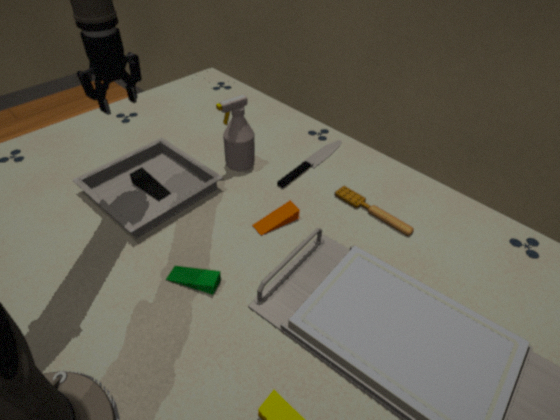

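View pics/t14.png

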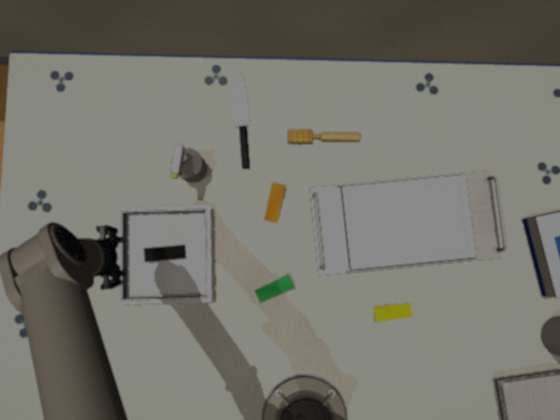

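```bash
python3 - <<'E'
import cv2
a=cv2.imread('pics/t14.png')[175:285,305:515]
cv2.imwrite('pics/c14.png',cv2.resize(cv2.convertScaleAbs(a,alpha=1.4),None,fx=3.8,fy=3.8,interpolation=cv2.INTER_CUBIC))
E
```

```text
(no output)
```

View pics/c14.png

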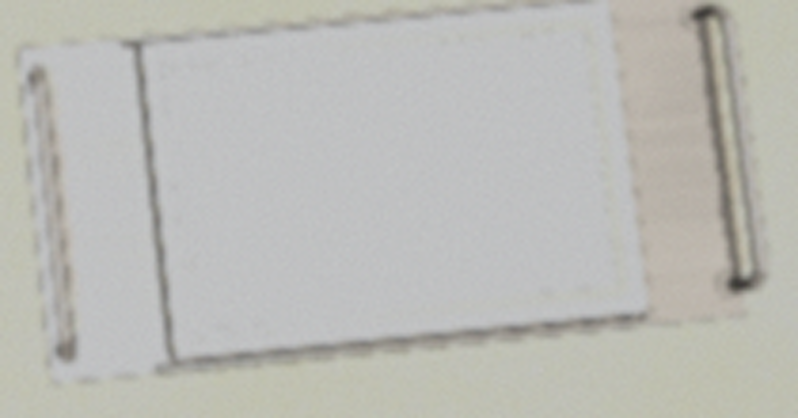

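```bash
python3 - <<'E'
from h import *
r=bot.read_camera('top')
P=lambda x,y,z:onz(r,305+x/3.8,175+y/3.8,z)
e=(P(138,44,.036)+P(172,360,.036))/2; f=(P(606,2,.036)+P(645,312,.036))/2
a=(P(38,75,.048)+P(66,352,.048))/2; b=(P(708,14,.048)+P(745,282,.048))/2
t=a-b; t/=np.linalg.norm(t); m=(a+b)/2
print('tray mid',m,'len',np.linalg.norm(a-b)); print('edges along tray',(e-m)@t,(f-m)@t,(e+f-2*m)@t/2)
bot.hand_in(); print(bot.get_obs()['t'])
E
```

```text
tray mid [ 0.5576394  -0.28331528  0.048     ] len 0.5093624529734968
edges along tray 0.1753837400914156 -0.1835970660552576 -0.004106662981921007
the job is handed in; nothing more can be done
the job is handed in; nothing more can be done
```

I drew the black wedge out from under the board, laid it in the steel pan and let go. The job is handed in at about t = 17 s; no verdict comes back.

- **Drawing it out:** I took two pulls inside the gap (about 40 and 36 mm), going back for a fresh grip between them. Then I took the thick end beyond the handle rod and pulled it clear along the tray. The wrist force along the pull was about 7 N.
- **Board:** The last pictures show it flat on the tray. Measured from the top picture, its centre is about 4 mm towards the low end from the tray's middle (limit 15 mm). The measured rod spacing came out about 11 mm short of the listed 520 mm, so that figure is rough. I judged flatness by eye and did not measure the angle.
- **Wedge:** It lies near the pan's middle; the recognised position is about 6 mm from the pan's centre. The gripper is open and about 0.2 m above it, touching nothing.
- **Bystanders:** The positions for the knife, fish scaler and spray bottle differ from the first ones by about 10 mm at most. That is within what the recognition varies by, and they look unmoved in the pictures. The coloured look-alike wedges also look unmoved.
- **Possible contact:** As I let go after the second pull, the wrist read about 3 N, so a finger may have lightly touched the handle rod.

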